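# Move the gift-shop row from tray to display stand in reverse order

## Robot

A 6-joint arm with a two-finger parallel gripper is mounted at the origin on the work surface. World frame = base frame: x ahead of the robot, y to its left, z up, the work surface at z = 0. Lengths are in m, angles in rad, forces in N, time in s.
With the tool pointing down it reaches from about 0.325 to 0.9 m from the base axis. Payload 3.5 kg.
Tool frame: the origin (TCP) lies at the very end of the fingers, on their centre line; the grasp point (between the pads) lies 19 mm behind it (r.grip_point_offset is the distance from the TCP to the grasp point, in m); z points along the fingers, y is the line along which they close (so a half turn about z gives the same grasp; the last joint's range is limited). The gripper opens to 85 mm and grips with 20 to 120 N. Pads are 22 mm wide; open, the fingers measure 114 mm over their backs; the gripper's body (76 mm by 85 mm) begins 54 mm behind the grasp point. The pads swing forward as they close: fully open they stand 13 mm farther back than shut.
Start: joints at [-1.351, 0.276, -0.026, 1.268, 0, 1.467], TCP at [0.198, -0.593, 0.231] pointing down, gripper open.
Joint ranges: [-3.12, 3.12], [-0.85, 1.88], [-1.08, 1.24], [-1.95, 2.15], [-1.57, 1.53], [-3.14, 3.14]. Speed limits (rad/s): [2.57, 2.57, 3.14, 3.14, 3.14, 3.14].

## Interface

Orientations are given as a 3x3 rotation matrix whose columns are the frame's x, y, z axes.
In Python, from rig import r gives the robot as it stands.
- The arm moves only by the tool step_hand, called in YAML: its name, and indented under it one key for each argument. Schema: {"type":"object","properties":{"offsets":{"type":"array","items":{"type":"number"},"minItems":7,"maxItems":70},"grip_n":{"type":"number"},"only":{"type":"string"},"quiet":{"type":"boolean"},"lines":{"type":"string"}},"required":["offsets"],"additionalProperties":false}. offsets is one flat list of numbers that holds 1 to 10 rows one after another, with no inner brackets; each row has 7 numbers: a rotation vector rx, ry, rz in fractions of the full range, 1 being 120 degrees, then dx, dy, dz in fractions of the full range, 1 being 0.6 m, then the finger opening in m; each row shifts and turns the commanded pose from where the row before left it, along the tool's axes as they then stand; what a row does not reach is not made up. A row lasts 1/8 s, in which the tool goes at most 0.0625 m and 0.188 rad, less where a joint would pass 70% of its speed; a pose out of reach is approached as far as the arm can. The fingers move at their own pace and stop on an object; grip_n is the grip in N (left out, the last holds). Time passes only in rows, so rows that do not move let the fingers close. The tool returns the time, the measured TCP pose, the force, the opening and the grip force at its end. only (a regular expression) keeps the lines of the reply that match it, lines (a string "A,B") keeps lines A to B, and quiet returns only ok. Input that does not fit is refused with a message, and nothing moves.
- r.get_obs(): the state, without advancing time (a new reading comes with each control period).
- r.read_camera(name): name is "scene" or "side" or "wrist"; returns the picture (384x512x3 uint8, red, green, blue); there is no depth.
- r.calibration(name): a dict with "fov_y" (degrees; the focal length in pixels is half the picture's height over the tangent of half this angle, whatever the lens; pixels are square), "cx", "cy" (the principal point, pixels), "k1" (the pictures are not rectified: a ray, as slopes to the right and down, at radius r is drawn at 1 + k1 r^2 times it, then the intrinsics apply), "cam_to_world" (4x4, takes a point from camera to world coordinates); the wrist camera has in their place "tool_from_camera" (4x4, takes a point from camera to tool coordinates, whose origin is the TCP and whose axes are the flange's). Camera axes: x right, y down, z forward; pixel columns grow to the right and rows downward; lengths in m; the calibration is good to about 2 mm. A picture is of the moment at which its call begins: read the wrist's pose just before it. calibration takes no time and is no camera call.
- r.hand_in(): hands the job in; it is judged then, once.
The state is a dict: "time": time; "joints": joint angles; "qd": joint speeds; "effort": joint torques, N m; "eef_pos": TCP position; "tool_rot": TCP orientation; "force": force on the tool from outside, world axes, zero at the start; "moment": the same for the moment, N m; "grip_width": finger opening in m; "gripper_force": force on a finger pad.
Only numpy, scipy, OpenCV 4.12 (cv2) and the standard library are available. Lean on these libraries where they do the work, as an engineer would, in place of code of your own. Each camera call takes 0.05 s, during which the arm holds its last target. There are 200 camera calls.

## Task

The display stand will be turned half round to face the customers, so please move the four pieces from the tray to the stand in reverse order: the piece nearest the tray's brass ball goes to the place farthest from the stand's brass ball, the next one beside it, and so on until the piece farthest from the tray's ball stands next to the stand's ball. Set each piece down gently, upright and centred on its felt disc, with nothing dropped or tipped over, and leave the bangle, the gift box and the call bell where they are.

Things in the scene. Friction and masses are not known exactly. Their poses are not given: they have to be found in the camera images.
- tray: Dark wood tray the row comes from, fixed: 80 (x) by 340 (y), 12 high, 22 high end lips, brass ball on the +y lip. Origin: underside centre, on the work surface; y along the row to the ball, z up. Pads at y = +120, +40, -40, -120 mm, x = 0, one piece on each; pad tops at z = 18. Lies across the robot's front, ball to its left, turned up to 9 degrees; nearer or farther than the stand.
- stand: Mid-brown wood display stand, fixed, empty: 80 (x) by 340 (y), 20 high. Ridges 4 thick, 8 high at y = +-160, +-80, 0 part it into 4 places, each with a flush felt disc 54 across, centres y = +120, +40, -40, -120 mm, x = 0, z = 20. Brass ball on its +y end. Origin: underside centre, on the work surface; y along the row to the ball, z up. Ball on the robot's left, turned up to 9 degrees.
- ring_box: Closed navy lacquered ring box, 46 by 46, 36 high, rigid, thin brass seam 24 up, about 0.12 kg. Origin: centre of the underside; x and y along its sides, z up; the brass clasp is on its -x side. Grip it across two facing sides. (Sizes in mm.)
- bell: Small cut crystal hand bell, upright: skirt 48 across at the foot narrowing to 18 across at 44 up, then a plain round handle 14 across from 44 to 86 up. About 0.15 kg. Origin: centre of the underside; z up. Grip the handle, 66 up. (Sizes in mm.)
- tower: Bronze round-tower figurine, upright: foot 42 across and 8 high, slim round shaft 32 across at the foot and 29 at 75 up, pointed cap 34 across from 75 to 100 up. About 0.28 kg. Origin: centre of the underside; z up. Grip the shaft, about 48 up. (Sizes in mm.)
- ring_dish: Amber glass ring dish: round shallow dish, 42 across at the foot and 58 at the rim, 14 high, with an upright round ring post 14 across in its middle, its top 54 up. About 0.14 kg. Origin: centre of the underside; z up. Grip the post, about 38 up. (Sizes in mm.)
- pad_box: Pad: square, 58 by 58, grey felt, 6 thick, fixed on the tray under the ring box; it stays there and so marks where the ring box came from. Origin: centre of its underside, 12 above the work surface; z up, x and y as the tray's. (Sizes in mm.)
- pad_bell: Pad: round, 62 across, grey felt, 6 thick, fixed on the tray under the crystal bell; it stays there and so marks where the crystal bell came from. Origin: centre of its underside, 12 above the work surface; z up, x and y as the tray's. (Sizes in mm.)
- pad_tower: Pad: hexagonal, 68 across corners, grey felt, 6 thick, fixed on the tray under the round tower; it stays there and so marks where the round tower came from. Origin: centre of its underside, 12 above the work surface; z up, x and y as the tray's. (Sizes in mm.)
- pad_dish: Pad: diamond (a 52 square set cornerwise), grey felt, 6 thick, fixed on the tray under the ring dish; it stays there and so marks where the ring dish came from. Origin: centre of its underside, 12 above the work surface; z up, x and y as the tray's. (Sizes in mm.)
- bangle: Bystander, leave alone: silver bangle lying flat, 68 across, 12 high, left of the work. Origin: centre of the underside. (Sizes in mm.)
- gift_box: Bystander, leave alone: wrapped gift box with blue bands, 70 by 90, 40 high, right of the work. Origin: centre of the underside. (Sizes in mm.)
- call_bell: Bystander, leave alone: chrome counter call bell, 72 across, 50 high, right of the work. Origin: centre of the underside. (Sizes in mm.)

How it is judged:
At the end, for the whole second after the job is handed in: Each piece is on the stand in the place mirrored to its pad's on the tray (1st from the ball to 4th, 2nd to 3rd, ...), within 12 mm of the disc centre along and across, underside within 4 mm of the top, upright within 4.5 degrees, released, at rest; bystanders within 15 mm of their start (((y of pad_box in the frame of tray between 0.1 and 0.14 m and y of ring_box in the frame of stand between -0.132 and -0.108 m) or (y of pad_box in the frame of tray between 0.02 and 0.06 m and y of ring_box in the frame of stand between -0.052 and -0.028 m) or (y of pad_box in the frame of tray between -0.06 and -0.02 m and y of ring_box in the frame of stand between 0.028 and 0.052 m) or (y of pad_box in the frame of tray between -0.14 and -0.1 m and y of ring_box in the frame of stand between 0.108 and 0.132 m)) and x of ring_box in the frame of stand between -0.012 and 0.012 m and z of ring_box in the frame of stand between 0.016 and 0.024 m and angle between each of ring_box, bell, tower, ring_dish's own z axis and vertical below 0.08 rad and linear speed of each of ring_box, bell, tower, ring_dish below 0.02 m/s and contact force between each of ring_box, bell, tower, ring_dish and the fingers below 0.05 N and ((y of pad_bell in the frame of tray between 0.1 and 0.14 m and y of bell in the frame of stand between -0.132 and -0.108 m) or (y of pad_bell in the frame of tray between 0.02 and 0.06 m and y of bell in the frame of stand between -0.052 and -0.028 m) or (y of pad_bell in the frame of tray between -0.06 and -0.02 m and y of bell in the frame of stand between 0.028 and 0.052 m) or (y of pad_bell in the frame of tray between -0.14 and -0.1 m and y of bell in the frame of stand between 0.108 and 0.132 m)) and x of bell in the frame of stand between -0.012 and 0.012 m and z of bell in the frame of stand between 0.016 and 0.024 m and ((y of pad_tower in the frame of tray between 0.1 and 0.14 m and y of tower in the frame of stand between -0.132 and -0.108 m) or (y of pad_tower in the frame of tray between 0.02 and 0.06 m and y of tower in the frame of stand between -0.052 and -0.028 m) or (y of pad_tower in the frame of tray between -0.06 and -0.02 m and y of tower in the frame of stand between 0.028 and 0.052 m) or (y of pad_tower in the frame of tray between -0.14 and -0.1 m and y of tower in the frame of stand between 0.108 and 0.132 m)) and x of tower in the frame of stand between -0.012 and 0.012 m and z of tower in the frame of stand between 0.016 and 0.024 m and ((y of pad_dish in the frame of tray between 0.1 and 0.14 m and y of ring_dish in the frame of stand between -0.132 and -0.108 m) or (y of pad_dish in the frame of tray between 0.02 and 0.06 m and y of ring_dish in the frame of stand between -0.052 and -0.028 m) or (y of pad_dish in the frame of tray between -0.06 and -0.02 m and y of ring_dish in the frame of stand between 0.028 and 0.052 m) or (y of pad_dish in the frame of tray between -0.14 and -0.1 m and y of ring_dish in the frame of stand between 0.108 and 0.132 m)) and x of ring_dish in the frame of stand between -0.012 and 0.012 m and z of ring_dish in the frame of stand between 0.016 and 0.024 m and distance of each of bangle, gift_box, call_bell from where it was at the start of the episode below 0.015 m); the robot touches nothing.
It fails at once if a piece is tipped more than 35 degrees (angle between any of ring_box, bell, tower, ring_dish's own z axis and vertical above 0.61 rad).
It fails at once if a piece is dropped or thrown (faster than 0.7 m/s with no finger on it) ((linear speed of ring_box above 0.7 m/s and contact force between ring_box and the fingers below 0.05 N) or (linear speed of bell above 0.7 m/s and contact force between bell and the fingers below 0.05 N) or (linear speed of tower above 0.7 m/s and contact force between tower and the fingers below 0.05 N) or (linear speed of ring_dish above 0.7 m/s and contact force between ring_dish and the fingers below 0.05 N)).
It fails at once if a bystander is pushed more than 15 mm from its place (distance of any of bangle, gift_box, call_bell from where it was at the start of the episode above 0.015 m).
It also fails if it takes over 99 s, if anything falls off the work surface, if the arm or the gripper's body presses on something with over 40 N, if the wrist force passes 120 N, or if a joint passes its speed limit or range.

## Working session

There is one attempt and no reset: what is moved stays moved. The work goes in short steps, Python scripts to look and compute and a tool call to move; the robot and the scene stay as the last step left them, time stands still between calls to the robot, and variables do not carry over. Pictures are saved under pics/ and viewed, at most 14 in all, crops included, and the job is handed in when it is done.

```bash
ls; mkdir -p pics; python3 - <<'E'
from rig import r
import cv2,numpy as np
np.set_printoptions(precision=4,suppress=True)
for n in ["scene","side"]:
    cv2.imwrite(f"pics/{n}0.png",r.read_camera(n)[:,:,::-1]); print(n,r.calibration(n))
print(r.calibration("wrist")); o=r.get_obs(); print(o["time"],o["eef_pos"],o["tool_rot"],o["grip_width"])
E
```

```text
pics
rig.py
scene {'fov_y': 53.432323626907355, 'cx': 254.14818398497684, 'cy': 190.25517567148287, 'k1': -0.09646964475905208, 'cam_to_world': array([[-0.0991,  0.7808, -0.6169,  1.1974],
       [ 0.9949,  0.0667, -0.0754,  0.0685],
       [-0.0177, -0.6213, -0.7834,  0.8298],
       [ 0.    ,  0.    ,  0.    ,  1.    ]])}
side {'fov_y': 49.87146328633522, 'cx': 258.8806195091279, 'cy': 196.44930724347736, 'k1': 0.040132842461506286, 'cam_to_world': array([[-0.8601, -0.3378,  0.3823,  0.2006],
       [-0.5099,  0.5921, -0.624 ,  0.6263],
       [-0.0156, -0.7316, -0.6816,  0.7309],
       [ 0.    ,  0.    ,  0.    ,  1.    ]])}
{'fov_y': 61.791472755539154, 'cx': 254.81198577604778, 'cy': 189.89141311621702, 'k1': -0.026037931368758708, 'tool_from_camera': array([[ 0.0008, -0.9599, -0.2803,  0.0716],
       [ 1.    ,  0.0005,  0.0012,  0.0005],
       [-0.001 , -0.2803,  0.9599, -0.1418],
       [ 0.    ,  0.    ,  0.    ,  1.    ]])}
0.1 [ 0.1981 -0.592   0.2302] [[ 0.9483  0.3172 -0.0004]
 [ 0.3172 -0.9483  0.002 ]
 [ 0.0002 -0.002  -1.    ]] 0.08535349700600435
```

View pics/scene0.png

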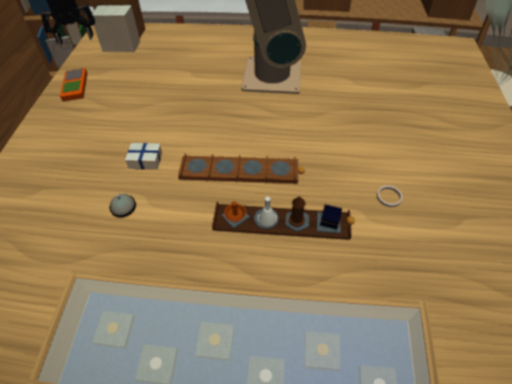

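View pics/side0.png

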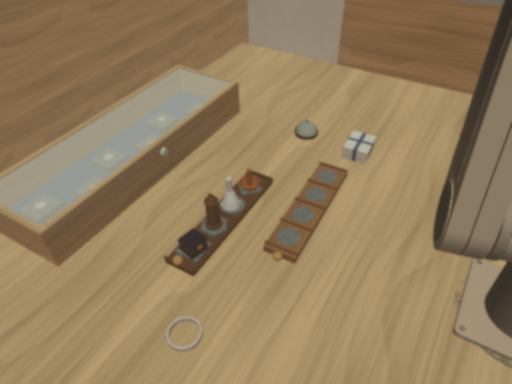

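The scene view shows the tray (213–352, 203–238) with, from the ball (351,219): box (331,217), tower (297,212), bell (266,215), dish (234,213). The stand (180–300, 155–183) is nearer the robot, with its ball at (300,170). So the targets are box → −120, tower → −40, bell → +40, dish → +120. Next I locate these coarsely.

```bash
cat > h.py <<'E'
from rig import r
import numpy as np, cv2
np.set_printoptions(precision=4,suppress=True)
def cam(name,o=None):
    c=r.calibration(name); f=192/np.tan(np.radians(c["fov_y"]/2))
    if name=="wrist":
        T=np.eye(4); T[:3,:3]=o["tool_rot"]; T[:3,3]=o["eef_pos"]; M=T@c["tool_from_camera"]
    else: M=c["cam_to_world"]
    return f,c["cx"],c["cy"],c["k1"],np.array(M)
def rays(C,px):
    f,cx,cy,k,M=C; d=(np.atleast_2d(px).astype(float)-[cx,cy])/f; s=d.copy()
    for _ in range(20): s=d/(1+k*(s**2).sum(1,keepdims=True))
    return M[:3,3],np.c_[s,np.ones(len(s))]@M[:3,:3].T
def onz(C,px,z):
    p,d=rays(C,px); return p+d*((z-p[2])/d[:,2])[:,None]
def pix(C,P):
    f,cx,cy,k,M=C; q=(np.atleast_2d(P)-M[:3,3])@M[:3,:3]; s=q[:,:2]/q[:,2:]
    return s*(1+k*(s**2).sum(1,keepdims=True))*f+[cx,cy]
def blobs(m,amin):
    n,l,st,ce=cv2.connectedComponentsWithStats(m.astype(np.uint8)); return [(ce[i],st[i][4]) for i in range(1,n) if st[i][4]>=amin]
def pose(): # tool pose and yaw
    o=r.get_obs(); return o,o["eef_pos"],np.array(o["tool_rot"])
def move(p,yawvec=None):
    """print tool-axis displacement to world point p (and rz to align tool y with horizontal yawvec)"""
    o,e,R=pose(); d=R.T@(np.array(p)-e); print("t",o["time"],"d_tool",d,"tilt",R[:,2])
    if yawvec is not None:
        v=R.T@np.array([*yawvec,0.]); a=np.arctan2(-v[0],v[1]); a=(a+np.pi/2)%np.pi-np.pi/2; print("rz",a)
E
python3 - <<'E'
from h import *
C=cam("scene")
print("stand discs",onz(C,[(281,168),(252,168),(225,166),(199,165)],.02))
print("tray ends",onz(C,[(352,220),(214,214)],.015))
print("box,tower,bell,dish", onz(C,[(331,217)],.05),onz(C,[(297,212)],.07),onz(C,[(266,212)],.05),onz(C,[(234,213)],.03))
o=r.get_obs(); print(o["joints"])
E
```

```text
stand discs [[ 0.4729  0.0585  0.02  ]
 [ 0.4798 -0.0235  0.02  ]
 [ 0.4786 -0.1014  0.02  ]
 [ 0.4809 -0.1768  0.02  ]]
tray ends [[ 0.6314  0.2505  0.015 ]
 [ 0.6433 -0.1064  0.015 ]]
box,tower,bell,dish [[0.651  0.1911 0.05  ]] [[0.6572 0.1058 0.07  ]] [[0.6497 0.0298 0.05  ]] [[ 0.6458 -0.0525  0.03  ]]
[-1.3514  0.2771 -0.0278  1.268   0.      1.4674]
```

The rows are not in the units I measure in: shifts go in shares of 0.6 m and turns go in shares of 120 degrees. I convert before sending: -0.049 m / 0.6 = -0.0817, 0.035 m / 0.6 = 0.0583, 0.161 rad / 2.0944 = 0.0769.

step_hand:
  offsets: [0, 0, 0.0769, 0, 0, 0, 0.085, 0, 0, 0.0769, 0, 0, 0, 0.085, 0, 0, 0, 0.0583, -0.0817, -0.01, 0.085, 0, 0, 0, 0.0583, -0.0817, -0.01, 0.085, 0, 0, 0, 0.0583, -0.0817, -0.01, 0.085, 0, 0, 0, 0.0583, -0.0817, -0.01, 0.085, 0, 0, 0, 0.0583, -0.0817, -0.01, 0.085, 0, 0, 0, 0.0583, -0.0817, -0.01, 0.085]

```text
time: 1.1
eef_pos: [0.4086, -0.2966, 0.2672]
tool_rot: [[1.0, 0.0, -0.0], [0.0, -1.0, 0.0], [-0.0, -0.0, -1.0]]
force: [-0.3, -0.5, -0.3]
grip_width: 0.0853
gripper_force: 0.0
```

step_hand:
  offsets: [0, 0, 0, 0.0583, -0.0817, -0.01, 0.085, 0, 0, 0, 0.0583, -0.0817, -0.01, 0.085, 0, 0, 0, 0.0583, -0.0817, -0.01, 0.085, 0, 0, 0, 0.0583, -0.0817, -0.01, 0.085, 0, 0, 0, 0.0583, -0.0817, -0.01, 0.085, 0, 0, 0, 0.0583, -0.0817, -0.01, 0.085, 0, 0, 0, 0, 0, 0, 0.085, 0, 0, 0, 0, 0, 0, 0.085]

```text
time: 2.1
eef_pos: [0.6172, -0.0044, 0.3025]
tool_rot: [[1.0, 0.001, -0.002], [0.001, -1.0, -0.0], [-0.002, 0.0, -1.0]]
force: [0.4, -0.1, 0.5]
grip_width: 0.085
gripper_force: 0.0
```

```bash
python3 - <<'E'
from h import *
import pickle
o=r.get_obs(); im=r.read_camera("wrist"); pickle.dump((o,im),open("w1.pkl","wb"))
cv2.imwrite("pics/w1.png",im[:,:,::-1]); print(o["eef_pos"],o["tool_rot"])
E
```

```text
[ 0.6172 -0.0044  0.3025] [[ 1.      0.0014 -0.002 ]
 [ 0.0014 -1.     -0.0003]
 [-0.002   0.0003 -1.    ]]
```

View pics/w1.png

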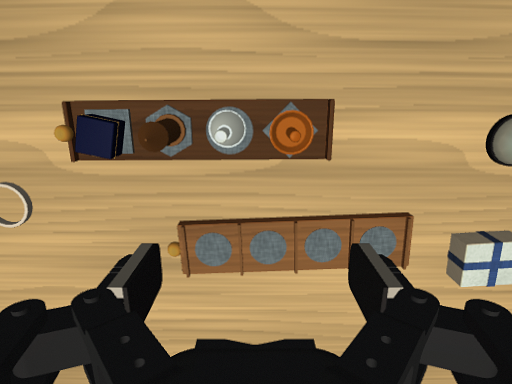

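The wrist view shows all pieces on their pads: box (103,135), tower cap tip about (152,133), bell handle (222,132), dish post (294,133). The stand discs are at (213,248), (268,247), (322,245) and (377,240). I'll measure these with masks.

```bash
python3 - <<'E'
from h import *
import pickle
o,im=pickle.load(open("w1.pkl","rb")); C=cam("wrist",o)
hsv=cv2.cvtColor(im,cv2.COLOR_RGB2HSV).astype(int); H,S,V=hsv[...,0],hsv[...,1],hsv[...,2]
roi=np.zeros(S.shape,bool); roi[215:275,185:410]=1
m=roi&(S<90)&(V>70)
print("stand discs"); D=[]
for c,a in blobs(m,150): print(c,a,onz(C,c,.02))
# same in scene/side
for n,(y0,y1,x0,x1) in {"scene":(150,186,180,300),"side":(160,260,265,350)}.items():
    i2=r.read_camera(n); h2=cv2.cvtColor(i2,cv2.COLOR_RGB2HSV).astype(int); C2=cam(n)
    ro=np.zeros(S.shape,bool); ro[y0:y1,x0:x1]=1
    print(n)
    for c,a in blobs(ro&(h2[...,1]<85),60): print(c,a,onz(C2,c,.02))
for px in [(222,132),(294,133),(152,133),(103,135),(70,102)]: print(px,hsv[px[1],px[0]])
cv2.imwrite("pics/w1c.png",cv2.resize(im[80:180,40:350,::-1],None,fx=2.58,fy=2.58,interpolation=cv2.INTER_CUBIC))
E
```

```text
stand discs
[379.3691 240.765 ] 783 [[ 0.4879 -0.1865  0.02  ]]
[322.5884 244.9644] 984 [[ 0.4813 -0.1041  0.02  ]]
[267.6606 247.0092] 981 [[ 0.478  -0.0243  0.02  ]]
[212.9307 248.9898] 981 [[0.4746 0.0555 0.02  ]]
scene
[196.5707 165.2222] 198 [[ 0.4823 -0.1836  0.02  ]]
[224.3081 166.1869] 198 [[ 0.4795 -0.1032  0.02  ]]
[252.1256 166.971 ] 207 [[ 0.4759 -0.0236  0.02  ]]
[280.219  167.8333] 210 [[0.4724 0.0563 0.02  ]]
side
[326.9817 176.0275] 218 [[ 0.4828 -0.1824  0.02  ]]
[315.356 194.204] 250 [[ 0.4794 -0.1025  0.02  ]]
[302.4231 214.2413] 286 [[ 0.4762 -0.0224  0.02  ]]
[288.3009 236.3658] 339 [[0.4727 0.0572 0.02  ]]
(222, 132) [ 60   7 233]
(294, 133) [ 13 207 181]
(152, 133) [ 14 180  65]
(103, 135) [116 144  55]
(70, 102) [ 12 169  65]
```

View pics/w1c.png

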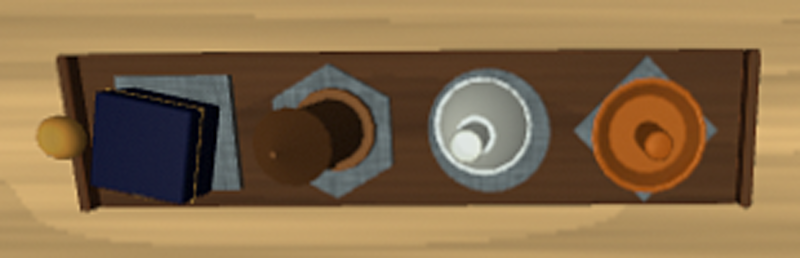

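The crop shows, in full-image pixels, that the box is turned on its pad (top corners near (78,115), (116,123), (112,158), (75,152)). The tower tip is near (146,140), the bell handle top near (221,137) and the dish post top near (295,136).

```bash
python3 - <<'E'
from h import *
import pickle
o,im=pickle.load(open("w1.pkl","rb")); C=cam("wrist",o)
f=lambda L,z:onz(C,np.array(L)/2.58+[40,80],z)[:,:2]
hsv=cv2.cvtColor(im,cv2.COLOR_RGB2HSV).astype(int); H,S,V=hsv[...,0],hsv[...,1],hsv[...,2]
def ctr(m,a=40):
    n,l,st,ce=cv2.connectedComponentsWithStats(m.astype(np.uint8)); i=1+np.argmax(st[1:,4]); return (l==i).astype(np.uint8)
ro=np.zeros(S.shape,bool); ro[100:175,60:140]=1
b=ctr(ro&(H>105)&(H<130)&(S>100)&(V>45)); P=max(cv2.findContours(b,0,2)[0],key=cv2.contourArea)
q=onz(C,P[:,0],.054)[:,:2]; R=cv2.minAreaRect((q*1000).astype(np.float32)); print("box",R, "typed",f([(97,91),(197,111),(185,202),(91,186)],.054))
ro[:]=0; ro[100:165,255:325]=1
d=ctr(ro&(S>150)&(V>110)); P=max(cv2.findContours(d,0,2)[0],key=cv2.contourArea); print("dish rim",cv2.minEnclosingCircle((onz(C,P[:,0],.032)[:,:2]*1000).astype(np.float32)))
print("dish post",f([(657,145)],.072),"bell top",f([(466,146)],.104),"tower tip",f([(273,155)],.118))
print("tray corners",f([(58,57),(84,210),(758,50),(747,206)],.022), "ball",f([(60,137)],.025))
print("pad bell",f([(489,130)],.018),"tower hex",f([(328,66),(336,196),(391,170),(381,94)],.018), "dish diamond L,T,R",f([(576,130),(648,57),(716,128)],.018),"pad box",f([(116,75),(232,75),(242,189)],.018))
# bell/tower/dish from scene and side
s=r.read_camera("scene");t=r.read_camera("side")
a=cv2.resize(s[185:245,205:360],None,fx=4,fy=4,interpolation=2);c=cv2.resize(t[160:275,155:285],None,fx=3,fy=3,interpolation=2)
out=np.zeros((600,640,3),np.uint8); out[:240,:620]=a; out[250:595,:390]=c; cv2.imwrite("pics/ss.png",out[:,:,::-1])
E
```

```text
box ((640.94580078125, 190.9676971435547), (43.44204330444336, 43.49872589111328), 77.74132537841797) typed [[0.6672 0.2069]
 [0.6579 0.1611]
 [0.615  0.1719]
 [0.6228 0.2165]]
dish rim ((644.4713745117188, -51.44148254394531), 28.496538162231445)
dish post [[ 0.6445 -0.0511]] bell top [[0.6477 0.0309]] tower tip [[0.6459 0.1057]]
tray corners [[ 0.682   0.2415]
 [ 0.6047  0.2403]
 [ 0.6852 -0.1055]
 [ 0.6072 -0.1052]] ball [[0.6429 0.2451]]
pad bell [[0.6454 0.028 ]] tower hex [[0.677  0.1079]
 [0.6113 0.1085]
 [0.6249 0.0791]
 [0.6633 0.0821]] dish diamond L,T,R [[ 0.6455 -0.0163]
 [ 0.6816 -0.0518]
 [ 0.6467 -0.0876]] pad box [[0.673  0.2156]
 [0.6728 0.1566]
 [0.615  0.1574]]
```

View pics/ss.png

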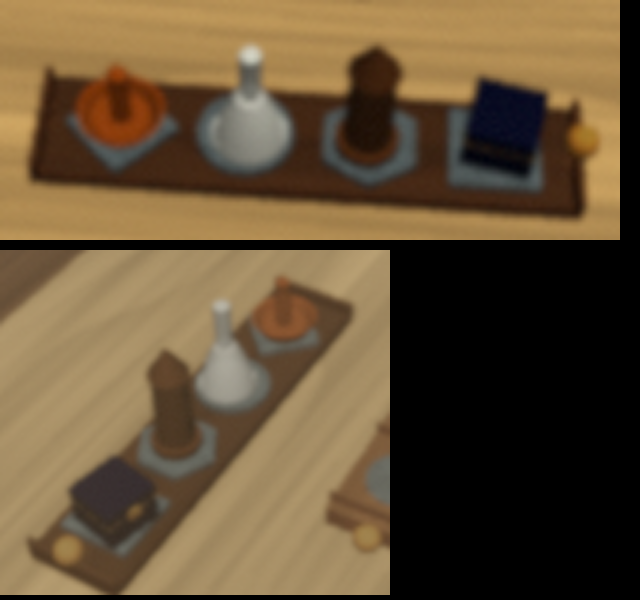

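Scaled: -0.17 rad / 2.0944 = -0.0812.

step_hand:
  offsets: [0, 0, -0.0812, 0, 0, 0, 0.085, 0, 0, -0.0812, 0, 0, 0, 0.085, 0, 0, -0.0812, 0, 0, 0, 0.085, 0, 0, -0.0812, 0, 0, 0, 0.085, 0, 0, -0.0812, 0, 0, 0, 0.085, 0, 0, -0.0812, 0, 0, 0, 0.085, 0, 0, -0.0812, 0, 0, 0, 0.085, 0, 0, -0.0812, 0, 0, 0, 0.085, 0, 0, 0, 0, 0, 0, 0.085]
  grip_n: 20

```text
time: 3.48
eef_pos: [0.6174, -0.0052, 0.3034]
tool_rot: [[0.212, 0.977, 0.0], [0.977, -0.212, -0.0], [-0.0, 0.0, -1.0]]
force: [-0.0, 0.7, -0.6]
grip_width: 0.0851
gripper_force: 0.0
```

```bash
python3 - <<'E'
from h import *
print(r.get_obs()["joints"]); move([.641,.1905,.12],[.977,-.211]); move([.641,.1905,.024])
E
```

```text
[-0.1131  0.2361  0.072   1.4067 -0.      1.671 ]
t 3.475 d_tool [ 0.1963 -0.0184  0.1834] tilt [ 0.     -0.0001 -1.    ]
rz -0.0005789116076748702
t 3.475 d_tool [ 0.1963 -0.0184  0.2794] tilt [ 0.     -0.0001 -1.    ]
```

Scaled: 0.049 m / 0.6 = 0.0817, -0.0046 m / 0.6 = -0.0077.

step_hand:
  offsets: [0, 0, 0, 0.0817, -0.0077, 0.0583, 0.085, 0, 0, 0, 0.0817, -0.0077, 0.0583, 0.085, 0, 0, 0, 0.0817, -0.0077, 0.0583, 0.085, 0, 0, 0, 0.0817, -0.0077, 0.0583, 0.085, 0, 0, 0, 0, 0, 0, 0.085, 0, 0, 0, 0, 0, 0, 0.085]

```text
time: 4.22
eef_pos: [0.6408, 0.1906, 0.1636]
tool_rot: [[0.21, 0.978, 0.0], [0.978, -0.21, -0.001], [-0.001, 0.0, -1.0]]
force: [0.4, -0.1, 0.0]
grip_width: 0.0847
gripper_force: 0.0
```

```bash
python3 - <<'E'
from h import *
o=r.get_obs(); im=r.read_camera("wrist"); C=cam("wrist",o); cv2.imwrite("pics/w2.png",im[:,:,::-1])
hsv=cv2.cvtColor(im,cv2.COLOR_RGB2HSV).astype(int); H,S,V=hsv[...,0],hsv[...,1],hsv[...,2]
m=((H>105)&(H<130)&(S>100)&(V>30)).astype(np.uint8)
P=max(cv2.findContours(m,0,2)[0],key=cv2.contourArea); print(cv2.boundingRect(P))
print(cv2.minAreaRect((onz(C,P[:,0],.054)[:,:2]*1000).astype(np.float32)),o["eef_pos"])
E
```

```text
(226, 158, 56, 53)
((640.9405517578125, 192.291015625), (43.838008880615234, 44.476966857910156), 77.88790130615234) [0.6408 0.1906 0.1636]
```

View pics/w2.png

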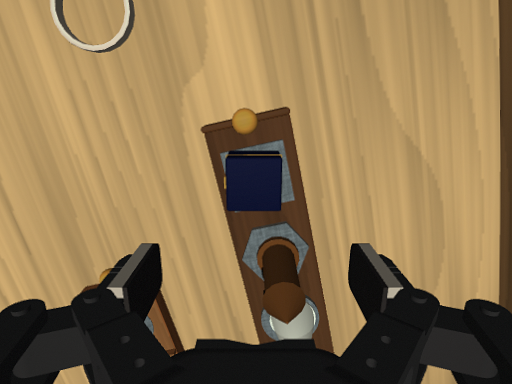

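Box top spans (226–282, 158–211), square to the tool and centred between the fingers. Descend and grip.

Scaled: 0.045 m / 0.6 = 0.075, 0.04 m / 0.6 = 0.0667.

step_hand:
  offsets: [0, 0, 0, 0.0017, 0, 0.075, 0.085, 0, 0, 0, 0, 0, 0.075, 0.085, 0, 0, 0, 0, 0, 0.0667, 0.085, 0, 0, 0, 0, 0, 0.0167, 0.085, 0, 0, 0, 0, 0, 0, 0.04, 0, 0, 0, 0, 0, 0, 0.04, 0, 0, 0, 0, 0, 0, 0.04, 0, 0, 0, 0, 0, 0, 0.04]
  grip_n: 30

```text
time: 5.28
eef_pos: [0.643, 0.1924, 0.0262]
tool_rot: [[0.209, 0.978, 0.005], [0.978, -0.209, 0.0], [0.001, 0.005, -1.0]]
force: [0.1, -1.5, 7.2]
grip_width: 0.0451
gripper_force: 33.0
```

```bash
python3 -c "
from h import *
move([.483,-.183,.125],[.9991,.0425])"
```

```text
t 5.275 d_tool [-0.4004 -0.0778 -0.0997] tilt [ 0.0047  0.0004 -1.    ]
rz -0.25258252566482264
```

Scaled: -0.04 m / 0.6 = -0.0667, -0.03 m / 0.6 = -0.05, -0.126 rad / 2.0944 = -0.0602.

step_hand:
  offsets: [0, 0, 0, 0, 0, -0.0333, 0.04, 0, 0, 0, 0, 0, -0.0667, 0.04, 0, 0, -0.0602, 0, 0, -0.0667, 0.04, 0, 0, -0.0602, 0, 0, -0.05, 0.04, 0, 0, 0, 0, 0, 0, 0.04]

```text
time: 5.9
eef_pos: [0.6435, 0.1928, 0.1578]
tool_rot: [[-0.041, 0.999, 0.008], [0.999, 0.041, 0.002], [0.001, 0.008, -1.0]]
force: [1.4, -0.5, -0.6]
grip_width: 0.0452
gripper_force: 32.2
```

```bash
python3 -c "
from h import *
move([.483,-.183,.16],[.9991,.0425])"
```

```text
t 5.9 d_tool [-0.369  -0.1756 -0.004 ] tilt [ 0.0077  0.0016 -1.    ]
rz -0.0017933302994521672
```

Scaled: -0.047 m / 0.6 = -0.0783, -0.046 m / 0.6 = -0.0767.

step_hand:
  offsets: [0, 0, 0, -0.0767, -0.0367, 0, 0.04, 0, 0, 0, -0.0767, -0.0367, 0, 0.04, 0, 0, 0, -0.0767, -0.0367, 0, 0.04, 0, 0, 0, -0.0767, -0.0367, 0, 0.04, 0, 0, 0, -0.0767, -0.0367, 0, 0.04, 0, 0, 0, -0.0767, -0.0367, 0, 0.04, 0, 0, 0, -0.0767, -0.0367, 0, 0.04, 0, 0, 0, -0.0783, -0.0367, 0, 0.04, 0, 0, 0, 0, 0, 0, 0.04, 0, 0, 0, 0, 0, 0, 0.04]

```text
time: 7.15
eef_pos: [0.4796, -0.1833, 0.1522]
tool_rot: [[-0.04, 0.999, -0.002], [0.999, 0.04, 0.002], [0.002, -0.002, -1.0]]
force: [-1.5, 0.8, -1.0]
grip_width: 0.0454
gripper_force: 32.1
```

```bash
python3 - <<'E'
from h import *
move([.483,-.183,.028],[.9991,.0425])
o=r.get_obs(); im=r.read_camera("wrist"); C=cam("wrist",o)
hsv=cv2.cvtColor(im,cv2.COLOR_RGB2HSV).astype(int); H,S,V=hsv[...,0],hsv[...,1],hsv[...,2]
m=((H>105)&(H<130)&(S>100)&(V>25)).astype(np.uint8)
L=sorted(cv2.findContours(m,0,2)[0],key=cv2.contourArea)[-4:]; print([cv2.boundingRect(p) for p in L])
cv2.imwrite("pics/w3.png",im[:,:,::-1])
E
```

```text
t 7.15 d_tool [0.     0.0036 0.1242] tilt [-0.0017  0.0016 -1.    ]
rz -0.002328868819418073
[(218, 203, 2, 2), (277, 201, 4, 1), (207, 203, 97, 12), (198, 218, 115, 123)]
```

View pics/w3.png

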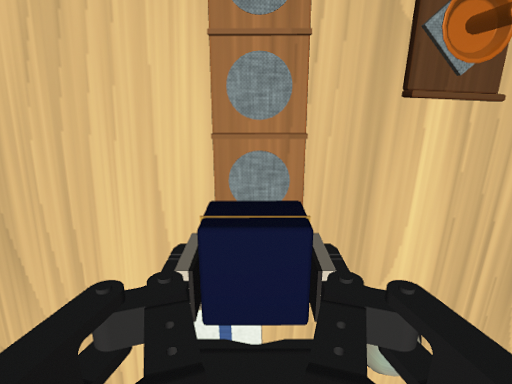

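The box is held square at (198–313, 218–341), with the stand's fourth place below it. Lower it.

Scaled: 0.035 m / 0.6 = 0.0583, 0.03 m / 0.6 = 0.05.

step_hand:
  offsets: [0, 0, 0, 0, 0.005, 0.0583, 0.04, 0, 0, 0, 0, 0, 0.0583, 0.04, 0, 0, 0, 0, 0, 0.05, 0.04, 0, 0, 0, 0, 0, 0.025, 0.04, 0, 0, 0, 0, 0, 0.0067, 0.04, 0, 0, 0, 0, 0, 0, 0.04, 0, 0, 0, 0, 0, 0, 0.04]

```text
time: 8.07
eef_pos: [0.4847, -0.1843, 0.0355]
tool_rot: [[-0.042, 0.999, 0.002], [0.999, 0.042, -0.001], [-0.001, 0.002, -1.0]]
force: [0.0, -0.6, -1.8]
grip_width: 0.0458
gripper_force: 32.0
```

```bash
python3 -c "
from h import *
move([.483,-.183,.028],[.9991,.0425])"
```

```text
t 8.075 d_tool [ 0.0014 -0.0016  0.0075] tilt [ 0.0022 -0.0012 -1.    ]
rz -0.0004112320716664897
```

Scaled: 0.003 m / 0.6 = 0.005, 0.002 m / 0.6 = 0.0033.

step_hand:
  offsets: [0, 0, 0, 0.0017, -0.0017, 0.005, 0.04, 0, 0, 0, 0, 0, 0.0033, 0.04, 0, 0, 0, 0, 0, 0, 0.04]

```text
time: 8.45
eef_pos: [0.4822, -0.1828, 0.0292]
tool_rot: [[-0.042, 0.999, -0.0], [0.999, 0.042, 0.0], [0.0, -0.0, -1.0]]
force: [-0.1, 0.5, -1.8]
grip_width: 0.0455
gripper_force: 32.0
```

step_hand:
  offsets: [0, 0, 0, 0, 0, 0.0033, 0.04, 0, 0, 0, 0, 0, 0, 0.04]

```text
time: 8.7
eef_pos: [0.4826, -0.183, 0.0282]
tool_rot: [[-0.042, 0.999, 0.0], [0.999, 0.042, -0.0], [-0.0, 0.0, -1.0]]
force: [-1.5, 2.0, 5.7]
grip_width: 0.0454
gripper_force: 33.0
```

Contact is felt at z = 0.0282, as expected. Release and rise.

Scaled: -0.06 m / 0.6 = -0.1, -0.05 m / 0.6 = -0.0833.

step_hand:
  offsets: [0, 0, 0, 0, 0, 0, 0.052, 0, 0, 0, 0, 0, 0, 0.06, 0, 0, 0, 0, 0, 0, 0.085, 0, 0, 0, 0, 0, 0, 0.085, 0, 0, 0, 0, 0, 0, 0.085, 0, 0, 0, 0, 0, -0.05, 0.085, 0, 0, 0, 0, 0, -0.0833, 0.085, 0, 0, 0, 0, 0, -0.1, 0.085, 0, 0, 0, 0, 0, 0, 0.085]

```text
time: 9.82
eef_pos: [0.4866, -0.185, 0.1731]
tool_rot: [[-0.042, 0.999, 0.011], [0.999, 0.042, -0.006], [-0.006, 0.01, -1.0]]
force: [-0.2, -0.0, 0.7]
grip_width: 0.0849
gripper_force: 0.0
```

```bash
python3 -c "
from h import *
move([.645,.107,.17],[1,.01])"
```

```text
t 9.825 d_tool [0.2851 0.1705 0.0032] tilt [ 0.0105 -0.0056 -0.9999]
rz 0.03201470930141337
```

Scaled: 0.0475 m / 0.6 = 0.0792, 0.0284 m / 0.6 = 0.0473.

step_hand:
  offsets: [0, 0, 0, 0.0792, 0.0473, 0, 0.085, 0, 0, 0, 0.0792, 0.0473, 0, 0.085, 0, 0, 0, 0.0792, 0.0473, 0, 0.085, 0, 0, 0, 0.0792, 0.0473, 0, 0.085, 0, 0, 0, 0.0792, 0.0473, 0, 0.085, 0, 0, 0, 0.0792, 0.0473, 0, 0.085, 0, 0, 0, 0, 0, 0, 0.085, 0, 0, 0, 0, 0, 0, 0.085]

```text
time: 10.82
eef_pos: [0.6397, 0.1089, 0.166]
tool_rot: [[-0.042, 0.999, -0.002], [0.999, 0.042, -0.001], [-0.001, -0.003, -1.0]]
force: [-0.7, -0.4, 0.2]
grip_width: 0.0849
gripper_force: 0.0
```

```bash
python3 - <<'E'
from h import *
import pickle
o=r.get_obs(); im=r.read_camera("wrist");pickle.dump((o,im),open("w4.pkl","wb")); cv2.imwrite("pics/w4.png",im[:,:,::-1]); C=cam("wrist",o)
print(pix(C,[[.645,.107,.118],[.645,.107,.018]]))
s=r.read_camera("scene"); cv2.imwrite("pics/s4.png",cv2.resize(s[140:200,170:310,::-1],None,fx=4,fy=4))
E
```

```text
[[262.3725 216.2557]
 [260.051  177.4261]]
```

View pics/w4.png

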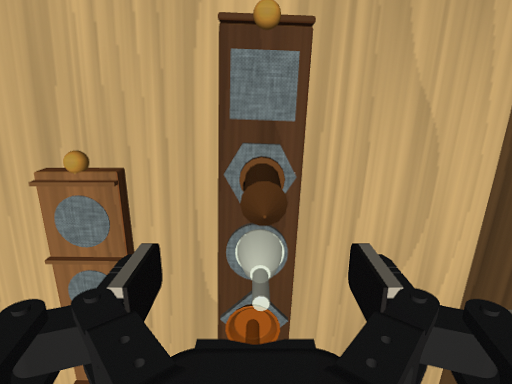

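Tower tip at (265,216) and foot centre near (262,177), so the tower is at about (0.647, 0.107). The bell handle top is at (261,303).

Scaled: 0.04 m / 0.6 = 0.0667, 0.034 m / 0.6 = 0.0567.

step_hand:
  offsets: [0, 0, 0, -0.0033, 0.01, 0, 0.085, 0, 0, 0, 0, 0, 0.05, 0.085, 0, 0, 0, 0, 0, 0.0667, 0.085, 0, 0, 0, 0, 0, 0.0567, 0.085, 0, 0, 0, 0, 0, 0.02, 0.085, 0, 0, 0, 0, 0, 0, 0.085, 0, 0, 0, 0, 0, 0, 0.085]

```text
time: 11.8
eef_pos: [0.6484, 0.1071, 0.0532]
tool_rot: [[-0.042, 0.999, 0.003], [0.999, 0.042, 0.0], [0.0, 0.003, -1.0]]
force: [0.1, -0.3, 0.5]
grip_width: 0.085
gripper_force: 0.0
```

```bash
python3 -c "
from h import *
move([.647,.107,.049])"
```

```text
t 11.8 d_tool [-0.0001 -0.0015  0.0042] tilt [ 0.0032  0.0002 -1.    ]
```

Scaled: 0.0025 m / 0.6 = 0.0042, -0.001 m / 0.6 = -0.0017.

step_hand:
  offsets: [0, 0, 0, 0, -0.0017, 0.0042, 0.085, 0, 0, 0, 0, 0, 0, 0.025, 0, 0, 0, 0, 0, 0, 0.025, 0, 0, 0, 0, 0, 0, 0.025, 0, 0, 0, 0, 0, 0, 0.025, 0, 0, 0, 0, 0, 0, 0.025]
  grip_n: 45

```text
time: 12.55
eef_pos: [0.646, 0.1073, 0.0493]
tool_rot: [[-0.042, 0.999, 0.0], [0.999, 0.042, 0.0], [0.0, 0.0, -1.0]]
force: [-0.3, 1.1, 3.3]
grip_width: 0.0292
gripper_force: 45.2
```

step_hand:
  offsets: [0, 0, 0, 0, 0, -0.0333, 0.025, 0, 0, 0, 0, 0, -0.0667, 0.025, 0, 0, 0, 0, 0, -0.0833, 0.025, 0, 0, 0, 0, 0, -0.0333, 0.025, 0, 0, 0, 0, 0, 0, 0.025, 0, 0, 0, 0, 0, 0, 0.025]

```text
time: 13.3
eef_pos: [0.6446, 0.1072, 0.1774]
tool_rot: [[-0.042, 0.999, -0.003], [0.999, 0.042, -0.0], [-0.0, -0.003, -1.0]]
force: [-0.9, -0.2, -4.2]
grip_width: 0.0291
gripper_force: 45.2
```

```bash
python3 -c "
from h import *
move([.480,-.103,.18],[.9991,.0425])"
```

```text
t 13.3 d_tool [-0.2031 -0.1733 -0.0021] tilt [-0.0027 -0.0002 -1.    ]
rz -0.0005186669897654372
```

Scaled: 0.04 m / 0.6 = 0.0667, -0.0338 m / 0.6 = -0.0563.

step_hand:
  offsets: [0, 0, 0, -0.0563, -0.048, 0, 0.025, 0, 0, 0, -0.0563, -0.048, 0, 0.025, 0, 0, 0, -0.0563, -0.048, 0, 0.025, 0, 0, 0, -0.0563, -0.048, 0, 0.025, 0, 0, 0, -0.0563, -0.048, 0, 0.025, 0, 0, 0, -0.0563, -0.048, 0, 0.025, 0, 0, 0, 0, 0, 0.05, 0.025, 0, 0, 0, 0, 0, 0.0667, 0.025, 0, 0, 0, 0, 0, 0.05, 0.025, 0, 0, 0, 0, 0, 0.0167, 0.025]

```text
time: 14.55
eef_pos: [0.4781, -0.1014, 0.0653]
tool_rot: [[-0.042, 0.999, -0.007], [0.999, 0.042, 0.003], [0.003, -0.007, -1.0]]
force: [0.3, 0.0, -2.5]
grip_width: 0.0287
gripper_force: 45.4
```

step_hand:
  offsets: [0, 0, 0, 0, 0, 0.0083, 0.025, 0, 0, 0, 0, 0, 0, 0.025, 0, 0, 0, 0, 0, 0, 0.025]

```text
time: 14.92
eef_pos: [0.4828, -0.103, 0.0649]
tool_rot: [[-0.042, 0.999, 0.002], [0.999, 0.042, -0.001], [-0.001, 0.002, -1.0]]
force: [0.3, 0.4, -2.4]
grip_width: 0.0291
gripper_force: 45.5
```

```bash
python3 -c "
from h import *
move([.480,-.103,.0515],[.9991,.0425])"
```

```text
t 14.925 d_tool [ 0.0001 -0.0028  0.0134] tilt [ 0.0022 -0.0008 -1.    ]
rz -0.00044150376242990674
```

Scaled: 0.006 m / 0.6 = 0.01, 0.004 m / 0.6 = 0.0067.

step_hand:
  offsets: [0, 0, 0, 0, -0.0017, 0.01, 0.025, 0, 0, 0, 0, -0.0017, 0.0067, 0.025, 0, 0, 0, 0, 0, 0, 0.025, 0, 0, 0, 0, 0, 0, 0.025]

```text
time: 15.42
eef_pos: [0.4796, -0.1027, 0.0538]
tool_rot: [[-0.042, 0.999, -0.0], [0.999, 0.042, 0.0], [0.0, -0.0, -1.0]]
force: [-0.9, -0.2, -3.0]
grip_width: 0.0286
gripper_force: 45.5
```

step_hand:
  offsets: [0, 0, 0, 0, 0, 0.0033, 0.025, 0, 0, 0, 0, 0, 0, 0.025]

```text
time: 15.68
eef_pos: [0.4796, -0.1027, 0.0517]
tool_rot: [[-0.042, 0.999, -0.0], [0.999, 0.042, 0.0], [0.0, -0.0, -1.0]]
force: [-0.2, 0.1, -2.9]
grip_width: 0.0287
gripper_force: 45.5
```

Scaled: 0.001 m / 0.6 = 0.0017.

step_hand:
  offsets: [0, 0, 0, 0, 0, 0.0017, 0.025, 0, 0, 0, 0, 0, 0, 0.025]

```text
time: 15.92
eef_pos: [0.4798, -0.1027, 0.0512]
tool_rot: [[-0.042, 0.999, 0.0], [0.999, 0.042, -0.0], [-0.0, 0.0, -1.0]]
force: [-1.7, 1.8, 1.0]
grip_width: 0.0293
gripper_force: 45.9
```

step_hand:
  offsets: [0, 0, 0, 0, 0, 0.0017, 0.025, 0, 0, 0, 0, 0, 0, 0.025]

```text
time: 16.18
eef_pos: [0.4799, -0.1028, 0.0512]
tool_rot: [[-0.042, 0.999, 0.0], [0.999, 0.042, -0.0], [-0.0, 0.0, -1.0]]
force: [-4.6, 1.6, 8.6]
grip_width: 0.0289
gripper_force: 46.8
```

Scaled: -0.05 m / 0.6 = -0.0833, -0.03 m / 0.6 = -0.05.

step_hand:
  offsets: [0, 0, 0, 0, 0, 0, 0.036, 0, 0, 0, 0, 0, 0, 0.045, 0, 0, 0, 0, 0, 0, 0.085, 0, 0, 0, 0, 0, 0, 0.085, 0, 0, 0, 0, 0, 0, 0.085, 0, 0, 0, 0, 0, -0.05, 0.085, 0, 0, 0, 0, 0, -0.0833, 0.085, 0, 0, 0, 0, 0, -0.0833, 0.085, 0, 0, 0, 0, 0, 0, 0.085]

```text
time: 17.3
eef_pos: [0.4834, -0.104, 0.1846]
tool_rot: [[-0.042, 0.999, 0.009], [0.999, 0.042, -0.003], [-0.004, 0.009, -1.0]]
force: [-0.3, -0.9, -0.1]
grip_width: 0.085
gripper_force: 0.0
```

```bash
python3 - <<'E'
from h import *
o,im=__import__("pickle").load(open("w4.pkl","rb")); C=cam("wrist",o); print("bell",onz(C,(261,303),.104),"bell foot",onz(C,(260,250),.018))
move([.6475,.031,.18],[.9991,.0425])
E
```

```text
bell [[0.648  0.0329 0.104 ]] bell foot [[0.6485 0.0325 0.018 ]]
t 17.3 d_tool [0.128  0.1696 0.0057] tilt [ 0.0095 -0.0034 -0.9999]
rz -0.0004403211473418267
```

Scaled: 0.05 m / 0.6 = 0.0833, 0.032 m / 0.6 = 0.0533.

step_hand:
  offsets: [0, 0, 0, 0.0533, 0.072, 0, 0.085, 0, 0, 0, 0.0533, 0.072, 0, 0.085, 0, 0, 0, 0.0533, 0.072, 0, 0.085, 0, 0, 0, 0.0533, 0.072, 0, 0.085, 0, 0, 0, 0, 0, 0, 0.085, 0, 0, 0, 0, 0, 0.0667, 0.085, 0, 0, 0, 0, 0, 0.0833, 0.085, 0, 0, 0, 0, 0, 0.0333, 0.085, 0, 0, 0, 0, 0, 0, 0.085, 0, 0, 0, 0, 0, 0, 0.085]

```text
time: 18.55
eef_pos: [0.6483, 0.0321, 0.0717]
tool_rot: [[-0.042, 0.999, 0.003], [0.999, 0.042, -0.0], [-0.0, 0.003, -1.0]]
force: [-0.1, 0.2, 1.4]
grip_width: 0.0848
gripper_force: 0.0
```

```bash
python3 -c "
from h import *
move([.648,.032,.065])"
```

```text
t 18.55 d_tool [-0.0001 -0.0004  0.0067] tilt [ 0.003  -0.0002 -1.    ]
```

Scaled: 0.0065 m / 0.6 = 0.0108.

step_hand:
  offsets: [0, 0, 0, 0, 0, 0.0108, 0.085, 0, 0, 0, 0, 0, 0, 0.03, 0, 0, 0, 0, 0, 0, 0.008, 0, 0, 0, 0, 0, 0, 0.008, 0, 0, 0, 0, 0, 0, 0.008, 0, 0, 0, 0, 0, 0, 0.008, 0, 0, 0, 0, 0, 0, 0.008]
  grip_n: 35

```text
time: 19.42
eef_pos: [0.6472, 0.0324, 0.0635]
tool_rot: [[-0.042, 0.999, 0.001], [0.999, 0.042, -0.0], [-0.0, 0.001, -1.0]]
force: [0.1, 0.0, 0.9]
grip_width: 0.0134
gripper_force: 34.1
```

step_hand:
  offsets: [0, 0, 0, 0, 0, -0.0333, 0.008, 0, 0, 0, 0, 0, -0.0667, 0.008, 0, 0, 0, 0, 0, -0.0667, 0.008, 0, 0, 0, 0, 0, 0, 0.008, 0, 0, 0, 0, 0, 0, 0.008]

```text
time: 20.05
eef_pos: [0.6466, 0.0325, 0.1634]
tool_rot: [[-0.042, 0.999, -0.0], [0.999, 0.042, 0.0], [0.0, -0.0, -1.0]]
force: [-0.9, 0.5, -2.2]
grip_width: 0.0129
gripper_force: 34.3
```

```bash
python3 -c "
from h import *
move([.4767,-.0234,.17],[.9991,.0425])"
```

```text
t 20.05 d_tool [-0.0487 -0.1721 -0.0065] tilt [-0.0002  0.     -1.    ]
rz -0.00047191045953653976
```

Scaled: -0.043 m / 0.6 = -0.0717, -0.0122 m / 0.6 = -0.0203.

step_hand:
  offsets: [0, 0, 0, -0.0203, -0.0717, 0, 0.008, 0, 0, 0, -0.0203, -0.0717, 0, 0.008, 0, 0, 0, -0.0203, -0.0717, 0, 0.008, 0, 0, 0, -0.0203, -0.0717, 0, 0.008, 0, 0, 0, 0, 0, 0, 0.008, 0, 0, 0, 0, 0, 0.05, 0.008, 0, 0, 0, 0, 0, 0.0667, 0.008, 0, 0, 0, 0, 0, 0.03, 0.008, 0, 0, 0, 0, 0, 0, 0.008, 0, 0, 0, 0, 0, 0, 0.008]

```text
time: 21.3
eef_pos: [0.4779, -0.0235, 0.0756]
tool_rot: [[-0.042, 0.999, 0.0], [0.999, 0.042, -0.0], [-0.0, 0.0, -1.0]]
force: [0.3, -0.5, -1.3]
grip_width: 0.0132
gripper_force: 34.6
```

```bash
python3 -c "
from h import *
move([.4767,-.0234,.0655],[.9991,.0425])"
```

```text
t 21.3 d_tool [ 0.0002 -0.0012  0.0101] tilt [ 0.0005 -0.     -1.    ]
rz -0.0002740581094202721
```

Scaled: 0.006 m / 0.6 = 0.01, 0.002 m / 0.6 = 0.0033.

step_hand:
  offsets: [0, 0, 0, 0, -0.0017, 0.01, 0.008, 0, 0, 0, 0, 0, 0.0033, 0.008, 0, 0, 0, 0, 0, 0, 0.008, 0, 0, 0, 0, 0, 0, 0.008]

```text
time: 21.8
eef_pos: [0.4763, -0.0236, 0.0675]
tool_rot: [[-0.042, 0.999, 0.0], [0.999, 0.042, -0.0], [-0.0, 0.0, -1.0]]
force: [-0.6, -0.7, -2.1]
grip_width: 0.0131
gripper_force: 34.6
```

step_hand:
  offsets: [0, 0, 0, 0, 0, 0.0025, 0.008, 0, 0, 0, 0, 0, 0, 0.008]

```text
time: 22.05
eef_pos: [0.4761, -0.0236, 0.0657]
tool_rot: [[-0.042, 0.999, -0.0], [0.999, 0.042, 0.0], [0.0, -0.0, -1.0]]
force: [-0.3, -0.3, -1.3]
grip_width: 0.0133
gripper_force: 34.6
```

step_hand:
  offsets: [0, 0, 0, 0, 0, 0.0025, 0.008, 0, 0, 0, 0, 0, 0, 0.008]

```text
time: 22.3
eef_pos: [0.4763, -0.0236, 0.0654]
tool_rot: [[-0.042, 0.999, 0.0], [0.999, 0.042, -0.0], [-0.0, 0.0, -1.0]]
force: [-3.8, 0.2, 7.3]
grip_width: 0.013
gripper_force: 35.7
```

Scaled: -0.05 m / 0.6 = -0.0833, -0.03 m / 0.6 = -0.05.

step_hand:
  offsets: [0, 0, 0, 0, 0, 0, 0.02, 0, 0, 0, 0, 0, 0, 0.03, 0, 0, 0, 0, 0, 0, 0.085, 0, 0, 0, 0, 0, 0, 0.085, 0, 0, 0, 0, 0, 0, 0.085, 0, 0, 0, 0, 0, -0.05, 0.085, 0, 0, 0, 0, 0, -0.0833, 0.085, 0, 0, 0, 0, 0, -0.05, 0.085, 0, 0, 0, 0, 0, 0, 0.085, 0, 0, 0, 0, 0, 0, 0.085]

```text
time: 23.55
eef_pos: [0.4755, -0.0235, 0.1735]
tool_rot: [[-0.042, 0.999, -0.001], [0.999, 0.042, 0.0], [0.0, -0.001, -1.0]]
force: [-0.1, -1.3, -0.4]
grip_width: 0.0852
gripper_force: 0.0
```

```bash
python3 - <<'E'
from h import *
move([.645,-.051,.18],[.9991,.0425])
E
```

```text
t 23.55 d_tool [-0.0346  0.1682 -0.0067] tilt [-0.0012  0.0002 -1.    ]
rz -0.000545316692581288
```

Scaled: 0.042 m / 0.6 = 0.07, -0.0087 m / 0.6 = -0.0145.

step_hand:
  offsets: [0, 0, 0, -0.0145, 0.07, 0, 0.085, 0, 0, 0, -0.0145, 0.07, 0, 0.085, 0, 0, 0, -0.0145, 0.07, 0, 0.085, 0, 0, 0, -0.0145, 0.07, 0, 0.085, 0, 0, 0, 0, 0, 0, 0.085, 0, 0, 0, 0, 0, 0, 0.085]

```text
time: 24.3
eef_pos: [0.6437, -0.051, 0.1721]
tool_rot: [[-0.042, 0.999, -0.005], [0.999, 0.042, 0.001], [0.001, -0.005, -1.0]]
force: [-0.3, -0.9, -0.1]
grip_width: 0.0848
gripper_force: 0.0
```

```bash
python3 - <<'E'
from h import *
o=r.get_obs(); im=r.read_camera("wrist"); C=cam("wrist",o); cv2.imwrite("pics/w5.png",im[:,:,::-1])
hsv=cv2.cvtColor(im,cv2.COLOR_RGB2HSV).astype(int); H,S,V=hsv[...,0],hsv[...,1],hsv[...,2]
m=((H<16)&(S>190)&(V>100)).astype(np.uint8)
P=max(cv2.findContours(m,0,2)[0],key=cv2.contourArea); print(cv2.boundingRect(P),cv2.minEnclosingCircle((onz(C,P[:,0],.032)[:,:2]*1000).astype(np.float32)),o["eef_pos"])
E
```

```text
(224, 148, 63, 60) ((644.0255737304688, -51.39231872558594), 28.441341400146484) [ 0.6437 -0.051   0.1721]
```

View pics/w5.png

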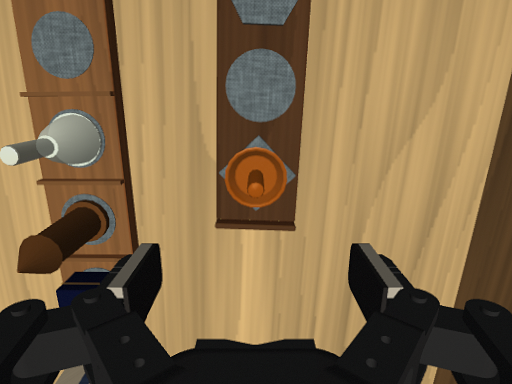

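The dish is centred at (255,178), under the tool. The bell and tower stand upright on their discs.

The rows are not in the units I measure in: shifts go in shares of 0.6 m and turns go in shares of 120 degrees. I convert before sending: 0.05 m / 0.6 = 0.0833, 0.045 m / 0.6 = 0.075.

step_hand:
  offsets: [0, 0, 0, 0, 0, 0.075, 0.085, 0, 0, 0, 0, 0, 0.0833, 0.085, 0, 0, 0, 0, 0, 0.05, 0.085, 0, 0, 0, 0, 0, 0, 0.085, 0, 0, 0, 0, 0, 0, 0.085]

```text
time: 24.98
eef_pos: [0.6458, -0.0513, 0.0508]
tool_rot: [[-0.042, 0.999, 0.002], [0.999, 0.042, -0.0], [-0.0, 0.002, -1.0]]
force: [1.2, 0.1, 0.8]
grip_width: 0.0849
gripper_force: 0.0
```

```bash
python3 -c "
from h import *
move([.645,-.0512,.039])"
```

```text
t 24.975 d_tool [ 0.0002 -0.0008  0.0118] tilt [ 0.0016 -0.0003 -1.    ]
```

Scaled: 0.0115 m / 0.6 = 0.0192.

step_hand:
  offsets: [0, 0, 0, 0, 0, 0.0192, 0.085, 0, 0, 0, 0, 0, 0, 0.03, 0, 0, 0, 0, 0, 0, 0.008, 0, 0, 0, 0, 0, 0, 0.008, 0, 0, 0, 0, 0, 0, 0.008, 0, 0, 0, 0, 0, 0, 0.008, 0, 0, 0, 0, 0, 0, 0.008]
  grip_n: 35

```text
time: 25.85
eef_pos: [0.6457, -0.0514, 0.0381]
tool_rot: [[-0.042, 0.999, 0.0], [0.999, 0.042, -0.0], [-0.0, 0.0, -1.0]]
force: [-0.7, 0.1, 2.0]
grip_width: 0.0131
gripper_force: 34.2
```

step_hand:
  offsets: [0, 0, 0, 0, 0, -0.0333, 0.008, 0, 0, 0, 0, 0, -0.0833, 0.008, 0, 0, 0, 0, 0, -0.0833, 0.008, 0, 0, 0, 0, 0, 0, 0.008, 0, 0, 0, 0, 0, 0, 0.008]

```text
time: 26.48
eef_pos: [0.6452, -0.0512, 0.1581]
tool_rot: [[-0.042, 0.999, -0.0], [0.999, 0.042, 0.0], [0.0, -0.0, -1.0]]
force: [-0.5, -0.1, -2.5]
grip_width: 0.0131
gripper_force: 34.4
```

```bash
python3 -c "
from h import *
move([.4732,.0563,.16],[.9991,.0425])"
```

```text
t 26.475 d_tool [ 0.1147 -0.1673 -0.0019] tilt [-0.  0. -1.]
rz -0.0005034290656147355
```

Scaled: 0.045 m / 0.6 = 0.075, -0.0418 m / 0.6 = -0.0697.

step_hand:
  offsets: [0, 0, 0, 0.0478, -0.0697, 0, 0.008, 0, 0, 0, 0.0478, -0.0697, 0, 0.008, 0, 0, 0, 0.0478, -0.0697, 0, 0.008, 0, 0, 0, 0.0478, -0.0697, 0, 0.008, 0, 0, 0, 0, 0, 0, 0.008, 0, 0, 0, 0, 0, 0.0667, 0.008, 0, 0, 0, 0, 0, 0.075, 0.008, 0, 0, 0, 0, 0, 0.0367, 0.008, 0, 0, 0, 0, 0, 0, 0.008, 0, 0, 0, 0, 0, 0, 0.008]

```text
time: 27.72
eef_pos: [0.4743, 0.0562, 0.0511]
tool_rot: [[-0.042, 0.999, 0.0], [0.999, 0.042, -0.0], [-0.0, 0.0, -1.0]]
force: [0.6, 0.2, -1.6]
grip_width: 0.0132
gripper_force: 34.5
```

```bash
python3 -c "
from h import *
move([.4732,.0563,.0401],[.9991,.0425])"
```

```text
t 27.725 d_tool [ 0.0002 -0.0011  0.011 ] tilt [ 0.0004 -0.0001 -1.    ]
rz -0.0008135237214439428
```

Scaled: 0.006 m / 0.6 = 0.01, 0.003 m / 0.6 = 0.005.

step_hand:
  offsets: [0, 0, 0, 0, -0.0017, 0.01, 0.008, 0, 0, 0, 0, 0, 0.005, 0.008, 0, 0, 0, 0, 0, 0, 0.008, 0, 0, 0, 0, 0, 0, 0.008]

```text
time: 28.22
eef_pos: [0.4728, 0.0564, 0.042]
tool_rot: [[-0.042, 0.999, 0.0], [0.999, 0.042, 0.0], [-0.0, 0.0, -1.0]]
force: [-0.2, -0.3, -1.1]
grip_width: 0.013
gripper_force: 34.5
```

step_hand:
  offsets: [0, 0, 0, 0, 0, 0.0025, 0.008, 0, 0, 0, 0, 0, 0, 0.008]

```text
time: 28.48
eef_pos: [0.4725, 0.0564, 0.0403]
tool_rot: [[-0.042, 0.999, -0.0], [0.999, 0.042, -0.0], [-0.0, -0.0, -1.0]]
force: [0.4, 0.9, -0.6]
grip_width: 0.0128
gripper_force: 34.5
```

step_hand:
  offsets: [0, 0, 0, 0, 0, 0.0025, 0.008, 0, 0, 0, 0, 0, 0, 0.008]

```text
time: 28.72
eef_pos: [0.4727, 0.0563, 0.0401]
tool_rot: [[-0.042, 0.999, -0.0], [0.999, 0.042, -0.0], [-0.0, -0.0, -1.0]]
force: [-3.2, -0.0, 9.0]
grip_width: 0.0127
gripper_force: 36.0
```

Scaled: -0.05 m / 0.6 = -0.0833, -0.04 m / 0.6 = -0.0667.

step_hand:
  offsets: [0, 0, 0, 0, 0, 0, 0.02, 0, 0, 0, 0, 0, 0, 0.03, 0, 0, 0, 0, 0, 0, 0.085, 0, 0, 0, 0, 0, 0, 0.085, 0, 0, 0, 0, 0, 0, 0.085, 0, 0, 0, 0, 0, -0.05, 0.085, 0, 0, 0, 0, 0, -0.0833, 0.085, 0, 0, 0, 0.05, 0, -0.0833, 0.085, 0, 0, 0, 0.0667, 0, -0.0667, 0.085, 0, 0, 0, 0, 0, 0, 0.085]

```text
time: 29.98
eef_pos: [0.4725, 0.1284, 0.2129]
tool_rot: [[-0.045, 0.999, 0.008], [0.999, 0.045, 0.002], [0.001, 0.008, -1.0]]
force: [-0.2, 0.5, 0.2]
grip_width: 0.085
gripper_force: 0.0
```

```bash
python3 - <<'E'
from h import *
o=r.get_obs(); im=r.read_camera("wrist"); C=cam("wrist",o)
s=r.read_camera("scene")
D={"box":(.483,-.183),"tower":(.480,-.103),"bell":(.4765,-.0234),"dish":(.473,.0563)}
for k,h in [("box",.056),("tower",.12),("bell",.106),("dish",.074)]: print(k,"top px wrist",pix(C,[*D[k],h]),"scene",pix(cam("scene"),[*D[k],h]),"base wrist",pix(C,[*D[k],.02]))
out=np.zeros((600,800,3),np.uint8); out[:384,:512]=im; out[390:590,:520]=cv2.resize(s[140:190,175:305],None,fx=4,fy=4,interpolation=2)
cv2.imwrite("pics/end.png",out[:,:,::-1])
E
```

```text
box top px wrist [[250.0906 417.3066]] scene [[195.0202 156.7963]] base wrist [[250.1923 392.0967]]
tower top px wrist [[250.1726 418.7285]] scene [[221.4302 141.1411]] base wrist [[250.4579 343.9369]]
bell top px wrist [[250.0342 342.2385]] scene [[251.4661 145.6538]] base wrist [[250.3329 289.7369]]
dish top px wrist [[249.9933 250.3082]] scene [[280.9046 154.7941]] base wrist [[250.2036 228.2064]]
```

View pics/end.png

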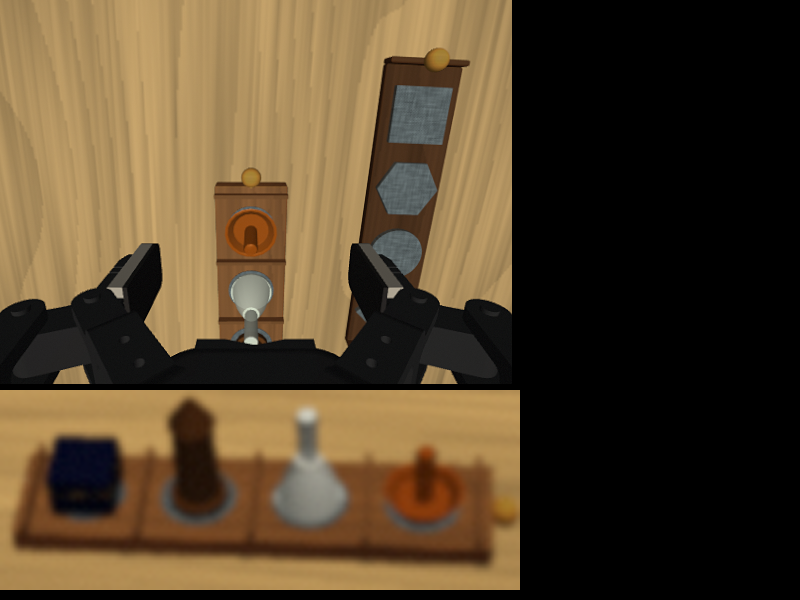

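The final view shows all four upright in the right order: dish (250,232) and bell (250,293) are centred. The box and tower read about 1 px off in the scene view, so I check them from above.

Scaled: -0.055 m / 0.6 = -0.0917, -0.05 m / 0.6 = -0.0833.

step_hand:
  offsets: [0, 0, 0, -0.0667, 0, -0.0333, 0.085, 0, 0, 0, -0.0917, 0, -0.0333, 0.085, 0, 0, 0, -0.0917, 0, -0.0333, 0.085, 0, 0, 0, -0.0833, 0, 0, 0.085, 0, 0, 0, 0, 0, 0, 0.085, 0, 0, 0, 0, 0, 0, 0.085, 0, 0, 0, 0, 0, 0, 0.085]

```text
time: 30.95
eef_pos: [0.4773, -0.0726, 0.2677]
tool_rot: [[-0.043, 0.999, -0.002], [0.999, 0.043, 0.001], [0.001, -0.002, -1.0]]
force: [-0.7, 0.2, 0.3]
grip_width: 0.0853
gripper_force: 0.0
```

```bash
python3 - <<'E'
from h import *
o=r.get_obs(); im=r.read_camera("wrist"); C=cam("wrist",o)
D={"box":(.483,-.183),"tower":(.480,-.103),"bell":(.4765,-.0234),"dish":(.473,.0563)}
for k,h in [("box",.056),("tower",.12),("bell",.106),("dish",.074)]: print(k,"top px wrist",pix(C,[*D[k],h]),"base",pix(C,[*D[k],.02]))
hsv=cv2.cvtColor(im,cv2.COLOR_RGB2HSV).astype(int); H,S,V=hsv[...,0],hsv[...,1],hsv[...,2]
m=((H>105)&(H<130)&(S>100)&(V>30)).astype(np.uint8); m[:,:165]=0;m[:,345:]=0
P=max(cv2.findContours(m,0,2)[0],key=cv2.contourArea); print(cv2.boundingRect(P),cv2.minAreaRect((onz(C,P[:,0],.056)[:,:2]*1000).astype(np.float32)))
cv2.imwrite("pics/end2.png",im[:,:,::-1])
E
```

```text
box top px wrist [[255.2966 251.2453]] base [[255.2734 238.6355]]
tower top px wrist [[255.9235 206.5253]] base [[255.7054 180.1329]]
bell top px wrist [[255.956  120.3826]] base [[255.75   115.0955]]
dish top px wrist [[255.9353  33.3711]] base [[255.8015  42.4081]]
(238, 235, 37, 33) ((483.6285400390625, -182.99942016601562), (44.01077651977539, 43.09703063964844), 2.5254673957824707)
```

View pics/end2.png

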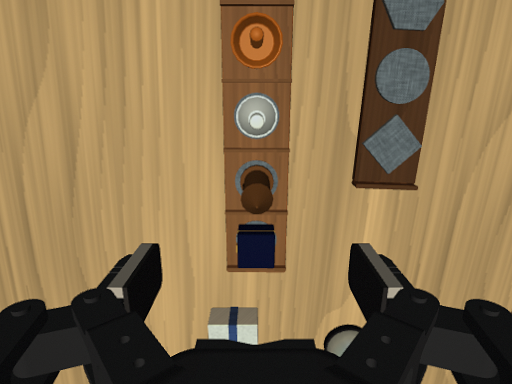

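All four are centred and upright: dish (256,40), bell (256,118), tower foot (257,180), and box top measured at (0.4836, −0.1830). The gift box and call bell have not been touched. Handing in.

```bash
python3 -c "
from rig import r
print(r.hand_in())"
```

```text
the job is handed in; nothing more can be done
None
```

The four pieces now stand on the display stand in reverse order, upright and centred on their discs in the final camera views; the bystanders were left alone, and the job is handed in (no verdict was returned).

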